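Clear the picture frame and seat the mosaic panel in it

TASK

The tile nippers were left lying across the small picture frame: first clear them away into the wooden tool tray, lying flat in it. Then take the oblong mosaic panel out of the drying rack, lay it stone face up on the cork pad and let go, then pick it up again and seat it stone face up, flat and fully home in the frame's recess. Do not let go of the nippers or the panel high in the air, leave the other two mosaics in their rack slots and do not push over or shove the glue bottle, bowl or brush jar.

Things in the scene. Friction and masses are not known exactly. Their poses are not given: they have to be found in the camera images.
- nippers: Rigid steel tile nippers, black rubber handles, about 0.26 kg, lying flat across the frame. Origin on the underside below the pivot; z up, x to the jaws. Jaws to x +65 mm (38 mm wide), handles to x -146 mm (62 mm wide over both). The solid neck, x -28 to +8 mm, is 24 mm wide (y) and 14 mm thick: grip it there; centre of mass near x -10 mm.
- nippers_mid (a point): Point on the underside of the nippers, 40 mm behind the pivot (x = -40 mm): the middle of their length.
- tray: Wooden open tool tray, fixed, 260 (x) x 140 (y) mm outside, walls 5 mm thick, 30 mm high, floor 5 mm thick. Origin at the centre of its underside on the bench. A slim palette knife (180 mm long, 14 mm high) lies along its wall at y +48 mm; the rest is empty. Tray and rack stand left and right of the work, either way round.
- rack: Wooden drying rack, fixed: board 165 (x) x 120 (y) x 12 mm with three slots at x -56, 0, +56 mm, each holding a mosaic on edge between two pairs of 8 mm dowels (at y +-34 mm, 32 mm high above the board, 19 mm clear between). Origin at the centre of the board's underside.
- panel: Oblong mosaic panel, 97 (y) x 63 (z) x 16 mm thick (x), about 0.2 kg; origin at its centre. +x points out of the stone face, -x out of the plain grey back. At the start it stands on a long edge in one of the rack's slots (which one changes), z up, face towards the rack's +x (away from the robot), top edge 75 mm above the bench. Lying face up, its x points up.
- square_panel: Square mosaic, 76 x 76 x 16 mm, standing in another slot of the rack; stays there. Origin at its centre.
- octagon_panel: Eight-sided mosaic, 80 mm across the flats, 16 mm thick, standing in another slot of the rack; stays there. Origin at its centre.
- pad: Cork pad, 125 (its x) x 140 (its y) x 5 mm, fixed, beside the frame (on either side of it). Origin at the centre of its underside on the bench.
- frame: Dark wood picture frame, face up, fixed on a plywood board 135 (x) x 169 (y) x 10 mm. Origin at the centre of the board's underside on the bench. Frame 111 (x) x 145 (y) mm outside, mouldings 22 mm wide, top 28 mm above the bench. Recess 67 (x) x 101 (y) mm, 8 mm deep: 2 mm room all round; the seated panel stands 8 mm proud. Cleats round it are lower than its top.
- frame_recess (a point): Centre of the recess floor, 20 mm above the bench; axes as the frame's: y along the recess's length, z up.
- glue: White glue bottle with a red cap, 62 mm wide, 185 mm tall, standing beyond the work. Origin at the centre of its underside.
- bowl: White bowl of stone tesserae, 104 mm wide, 38 mm high, beyond the work. Origin at the centre of its underside.
- brush_jar: Glass jar with brushes, 72 mm wide, 90 mm tall (brushes to 160 mm), beyond the work. Origin at the centre of its underside.
There are look-alikes about, which are no part of the job. Of the things shaped like the pad, the cork one is meant.

How it is judged:
By the outcome, as a careful person would: the job done as asked, in the order asked, and still so for the second after the job is handed in, with the robot touching nothing.
It also fails if it takes over 72 s, if anything falls off the work surface, if the arm or the gripper's body presses on something with over 40 N, if the wrist force passes 120 N, or if a joint passes its speed limit or range.

ROBOT

A 7-joint arm with a two-finger parallel gripper is mounted at the origin on the work surface. World frame = base frame: x ahead of the robot, y to its left, z up, the work surface at z = 0. Lengths are in m, angles in rad, forces in N, time in s.
With the tool pointing down it reaches from about 0.4 to 0.85 m from the base axis. Payload 10.4 kg.
Tool frame: the origin (TCP) lies between the finger pads; the fingertips stand 19 mm ahead of it and the grasp point (between the pads) is the TCP (manip.tips_ahead is the distance from the TCP to the fingertips, in m); z points along the fingers, y is the line along which they close (so a half turn about z gives the same grasp; the last joint's range is limited). The gripper opens to 85 mm and grips with 20 to 120 N. Pads are 22 mm wide; open, the fingers measure 114 mm over their backs; the gripper's body (76 mm by 85 mm) begins 54 mm behind the grasp point. The pads swing forward as they close: fully open they stand 13 mm farther back than shut.
Start: joints at [1.229, 0.332, -0.065, 1.46, 0.022, 1.35, -0.088], TCP at [0.196, -0.594, 0.25] pointing down, gripper open.
Joint ranges: [-2.6, 2.6], [-0.5, 2.12], [-1.47, 1.34], [0.16, 2.42], [-1.27, 4.41], [0.06, 2.06], [-2.6, 2.6]. Speed limits (rad/s): [2.22, 2.22, 2.79, 2.79, 3.14, 3.14, 3.14].

INTERFACE

Orientations are given as a unit quaternion [x, y, z, w].
In Python, from workcell import manip, viewer gives the robot as it stands.
- The arm moves only by the tool arm_command, never from a script. Its argument "series" is text: rows parted by semicolons, each of 5 numbers parted by spaces: the closure, from 0 (fully open) to 1 (shut), then the shift along the tool's x, y, z normalised to -1 to 1, where 1 is 0.4 m, then the turn about the tool's z normalised to -1 to 1, where 1 is 180 degrees. In form: jaw tx ty tz spin; .... A call has exactly 10 rows; each row shifts and turns the commanded pose from where the row before left it, along the tool's axes as they then stand; what a row does not reach is not made up. A row lasts 1/8 s, in which the tool goes at most 62.5 mm and 10.7 degrees, less where a joint would pass 70% of its speed; a pose out of reach is approached as far as the arm can. A call with a number of a shift or a turn outside -1 to 1 is refused whole. A call with a gripper value outside its range is refused whole. The fingers move at their own pace and stop on an object; "newtons" is the grip in N (left out, the last holds). Time passes only in rows, so rows that do not move let the fingers close, or fill a call up. It gives the time, the measured TCP pose, the force, the opening and the grip force at its end, in the units of the state.
- manip.get_obs(): the state, without advancing time (a new reading comes with each control period).
- viewer.camera(name): name is "side" or "top"; returns a dict with "pixels" (400x640x3 uint8, red, green, blue), "intrinsics" (3x3 intrinsics, pixels), "D" ([k1, k2, p1, p2, k3] as OpenCV has them; the pictures are not rectified), "extrinsics" (4x4, takes a point from world to camera coordinates). Camera axes: x right, y up, looking along -z (the intrinsics and any distortion apply to the point x, -y, -z); pixel columns grow to the right and rows downward; lengths in m; the calibration is good to about 2 mm. A picture is of the moment at which its call begins. There is no depth.
- manip.hand_in(): hands the job in; it is judged then, once.
The state is a dict: "clock": time; "joint_pos": joint angles; "joint_velocities": joint speeds; "tau": joint torques, N m; "position": TCP position; "ee_rot": TCP orientation; "ft_force": force on the tool from outside, world axes, zero at the start; "torque": the same for the moment, N m; "grip_width": opening from 0.0 (shut) to 1.0 (fully open); "grasp_force": force on a finger pad.
Only numpy, scipy, OpenCV 4.12 (cv2) and the standard library are available. Lean on these libraries where they do the work, as an engineer would, in place of code of your own. Each camera call takes 0.05 s, during which the arm holds its last target. There are 200 camera calls.

## Working session

There is one attempt and no reset: what is moved stays moved. The work goes in short steps, Python scripts to look and compute and a tool call to move; the robot and the scene stay as the last step left them, time stands still between calls to the robot, and variables do not carry over. Pictures are saved under pics/ and viewed, at most 10 in all, crops included, and the job is handed in when it is done.

Besides the shell and the picture viewer there is one more tool, called after "Request:" as name(argument=value, ...) on one line, values as JSON. arm_command: Moves the arm, as the interface text tells. Scaled input: -1 to 1 covers 0.4 m each way for a shift and 180 degrees each way for a turn. Its arguments: {"type":"object","properties":{"series":{"type":"string"},"newtons":{"type":"number"}},"required":["series"]}

```bash
mkdir -p pics; cat > h.py <<'E'
import numpy as np, cv2
from workcell import manip, viewer
def cam(n):
    return viewer.camera(n)
def save(c,f): cv2.imwrite(f,cv2.cvtColor(np.asarray(c["pixels"]),cv2.COLOR_RGB2BGR))
E
python3 - <<'E'
from h import *
o=manip.get_obs(); print(o)
for n in("top","side"):
    c=cam(n); save(c,f"pics/{n}0.png"); print(n,c["intrinsics"],c["D"],c["extrinsics"])
    np.savez(n+"0.npz",**{k:np.asarray(v) for k,v in c.items()})
E
```

```text
{'clock': 0.0, 'joint_pos': array([ 1.22938577,  0.33288472, -0.06471053,  1.46096084,  0.02162194,
        1.34990839, -0.08847858]), 'joint_velocities': array([-0.00044471,  0.00089403,  0.00013101, -0.00120305,  0.0006468 ,
       -0.00183076, -0.00167593]), 'tau': array([ 1.97444010e-04, -6.25438786e+01,  4.91966552e-02, -3.91613674e+01,
        1.62343145e-02,  9.73766029e-03, -1.38405417e-05]), 'position': array([ 0.19578016, -0.59316568,  0.24949861]), 'ee_rot': array([ 9.87317022e-01,  1.58759445e-01, -1.58919242e-04, -7.15000267e-04]), 'ft_force': array([0.12400944, 1.37048017, 0.24374395]), 'torque': array([ 0.0356223 , -0.03620271,  0.05679082]), 'grasp_force': 0.0, 'grip_width': 0.9992211978432388}
top [[383.27357675   0.         328.99786604]
 [  0.         383.27357675 189.32666562]
 [  0.           0.           1.        ]] [-0.02493464  0.          0.          0.          0.        ] [[ 0.01534637 -0.99958172 -0.02451274  0.00391901]
 [ 0.9802983   0.01021294  0.19725854 -0.54114911]
 [-0.19692568 -0.027057    0.980045   -0.92309201]
 [ 0.          0.          0.          1.        ]]
side [[499.75890746   0.         322.07748875]
 [  0.         499.75890746 197.17381037]
 [  0.           0.           1.        ]] [0.00512762 0.         0.         0.         0.        ] [[-0.98028105 -0.19729023  0.01120847  0.51703011]
 [ 0.14038217 -0.65535689  0.74215915 -0.12944658]
 [-0.1390752   0.72909802  0.67012996 -1.13520755]
 [ 0.          0.          0.          1.        ]]
```

```bash
ls .
```

```text
h.py
pics
side0.npz
top0.npz
```

View pics/top0.png

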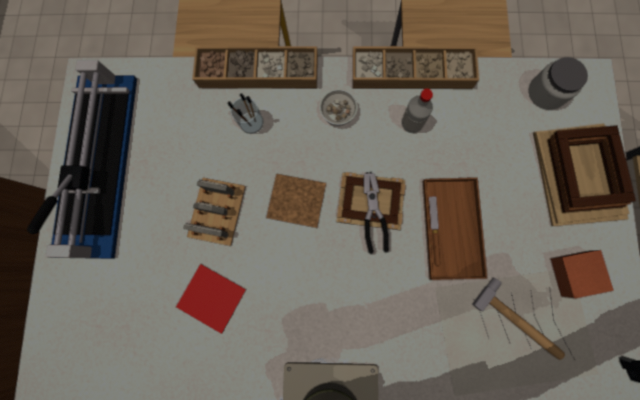

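View pics/side0.png

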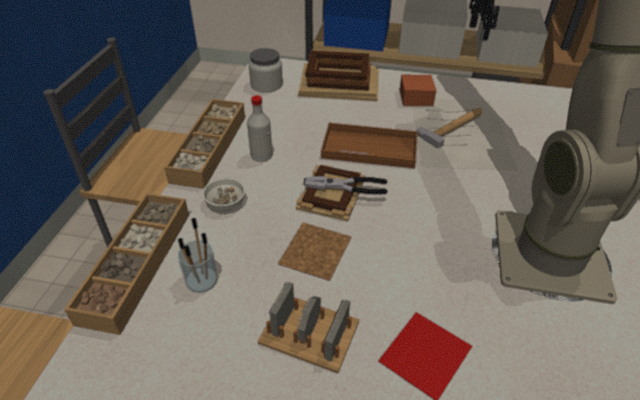

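```bash
python3 - <<'E'
import cv2,numpy as np
t=cv2.imread("pics/top0.png");s=cv2.imread("pics/side0.png")
def cr(im,x,y,w,h,W,H): return cv2.resize(im[y:y+h,x:x+w],(W,H),interpolation=cv2.INTER_CUBIC)
a=np.hstack([cr(t,175,165,80,60*1+20,400,400)[:, :],cr(t,325,160,80,100,400,500)[:400]]) if 0 else None
A=cr(t,175,170,80,80,300,300);B=cr(s,255,275,110,100,330,300)[:, :]
C=cr(t,330,165,80,90,267,300);D=cr(s,295,155,110,70,471,300)
o=np.zeros((600,800,3),np.uint8);o[:300,:300]=A;o[:300,300:630]=B;o[300:,:267]=C;o[300:,267:738]=D
cv2.imwrite("pics/c1.png",o)
E
```

```text
(no output)
```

View pics/c1.png

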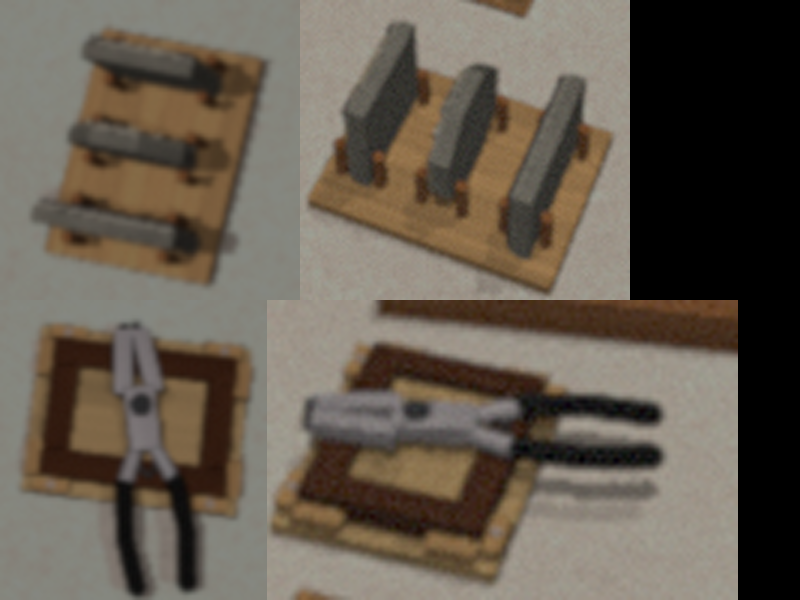

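```bash
cat >> h.py <<'E'
def rays(c,px):
    px=np.asarray(px,float).reshape(-1,1,2)
    u=cv2.undistortPoints(px,np.asarray(c["intrinsics"]),np.asarray(c["D"])).reshape(-1,2)
    E=np.asarray(c["extrinsics"]);R=E[:3,:3];t=E[:3,3]
    d=np.c_[u[:,0],-u[:,1],-np.ones(len(u))]@R
    return -R.T@t,d
def onplane(c,px,z):
    o,d=rays(c,px); return (o+d*((z-o[2])/d[:,2])[:,None])
def proj(c,P):
    E=np.asarray(c["extrinsics"]);q=np.atleast_2d(P)@E[:3,:3].T+E[:3,3]
    q=q*[1,-1,-1]
    return cv2.projectPoints(q.reshape(-1,1,3),np.zeros(3),np.zeros(3),np.asarray(c["intrinsics"]),np.asarray(c["D"]))[0].reshape(-1,2)
def tri(c1,p1,c2,p2):
    "two-view point for pixel lists; returns points and ray gaps"
    o1,d1=rays(c1,p1);o2,d2=rays(c2,p2);out=[]
    for a,b in zip(d1,d2):
        s=np.linalg.lstsq(np.c_[a,-b],o2-o1,rcond=None)[0]
        A=o1+s[0]*a;B=o2+s[1]*b;out.append(np.r_[(A+B)/2,np.linalg.norm(A-B)])
    return np.array(out)
def mask(c,lo,hi,roi):
    hsv=cv2.cvtColor(np.asarray(c["pixels"]),cv2.COLOR_RGB2HSV)
    m=cv2.inRange(hsv,np.array(lo),np.array(hi));k=np.zeros_like(m);x0,y0,x1,y1=roi;k[y0:y1,x0:x1]=m[y0:y1,x0:x1];return k
def rect(c,m,z):
    "largest blobs -> hull -> world rectangle at z: centre, sizes mm, angle deg of long side from world x"
    n,l,st,_=cv2.connectedComponentsWithStats(m)
    pts=np.argwhere(np.isin(l,[i for i in range(1,n) if st[i,4]>60]))[:,::-1]
    h=cv2.convexHull(pts.astype(np.float32))
    w=onplane(c,h,z)[:,:2].astype(np.float32)*1000
    (cx,cy),(a,b),g=cv2.minAreaRect(w)
    if a<b: a,b,g=b,a,g+90
    return np.round([cx,cy,a,b,(g+90)%180-90],1)
E
python3 - <<'E'
from h import *
T=dict(np.load("top0.npz"));S=dict(np.load("side0.npz"))
ht=cv2.cvtColor(T["pixels"],cv2.COLOR_RGB2HSV);hs=cv2.cvtColor(S["pixels"],cv2.COLOR_RGB2HSV)
for n,h,ps in(("t",ht,dict(cork=(297,200),tray=(462,230),frame=(397,190),recess=(358,200),plate=(345,180),rackb=(215,198),bench=(260,260),steel=(372,195),black=(368,230),panel=(200,230))),("s",hs,dict(cork=(315,250),tray=(370,140),frame=(305,205),plate=(300,212),rackb=(290,345),bench=(260,260),steel=(350,183),handle=(375,180),panel=(338,330)))):
    print(n,{k:h[y-1:y+2,x-1:x+2].reshape(-1,3).mean(0).astype(int).tolist() for k,(x,y) in ps.items()})
# hand-picked corners, crops -> pixels
t=lambda x,y:(175+x/3.75,170+y/3.75); s=lambda x,y:(255+(x-300)/3,275+y/3)
n=lambda x,y:(330+x/3.333,165+(y-300)/3.333); m=lambda x,y:(295+(x-267)/4.282,155+(y-300)/4.286)
names=["rack nearright","rack nearleft(hid?)","rack farright","panel top right far","panel top left near","nip pivot","handleL tip","handleR tip","jaw tip","frame TL?","frame near-left"]
tp=[t(210,283),t(47,250),t(265,60),t(178,225),t(35,218),n(141,404),n(137,592),n(188,587),n(128,326),n(45,338),n(38,475)]
sp=[s(612,135),s(553,290),s(0+400,60),s(583,80),s(513,200),m(415,409),m(658,455),m(658,412),m(309,412),m(300,498),m(488,540)]
for a,b in zip(names,tri(T,tp,S,sp)): print(a,np.round(b*1000,1))
E
```

```text
t {'cork': [14, 136, 104], 'tray': [11, 161, 96], 'frame': [10, 177, 48], 'recess': [17, 111, 127], 'plate': [15, 135, 93], 'rackb': [17, 123, 131], 'bench': [41, 11, 135], 'steel': [75, 5, 43], 'black': [30, 31, 23], 'panel': [18, 34, 86]}
s {'cork': [14, 130, 118], 'tray': [12, 155, 108], 'frame': [16, 125, 121], 'plate': [18, 30, 149], 'rackb': [16, 123, 122], 'bench': [16, 32, 156], 'steel': [24, 30, 60], 'handle': [107, 56, 24], 'panel': [21, 31, 65]}
rack nearright [398.5 266.9   6.2   1.2]
rack nearleft(hid?) [418.6 384.1   7.4   0.7]
rack farright [554.1 236.9   7.1   6.2]
panel top right far [426.4 272.9  69.3  11.9]
panel top left near [441.2 368.5  72.1  11.7]
nip pivot [ 527.8 -100.1   42.3    2.4]
handleL tip [384.6 -96.8  36.    1.6]
handleR tip [ 388.7 -135.1   36.1    1.3]
jaw tip [590.1 -90.9  36.8   0.9]
frame TL? [ 5.812e+02 -2.610e+01  2.830e+01  2.000e-01]
frame near-left [472.6 -21.5  21.4   1.5]
```

```bash
python3 - <<'E'
from h import *
T=dict(np.load("top0.npz"));S=dict(np.load("side0.npz"))
for n,c,roi,lo,hi,z,want in (
 ("cork top",T,(262,168,332,232),(5,90,60),(25,255,255),.005,"140x125"),
 ("cork side",S,(275,220,355,282),(5,80,60),(25,255,255),.005,""),
 ("tray top",T,(420,170,492,285),(5,110,40),(20,255,255),.030,"260x140"),
 ("tray side",S,(318,120,420,168),(5,110,40),(20,255,255),.030,""),
 ("frame dark top",T,(335,165,410,232),(0,130,15),(20,255,72),.028,"145x111"),
 ("frame dark side",S,(295,160,365,220),(0,130,15),(20,255,72),.028,""),
 ("plate all top",T,(332,165,410,232),(3,90,15),(25,255,255),.012,"169x135"),
 ("rack top",T,(180,172,250,248),(8,85,60),(25,255,255),.012,"165x120"),
 ("rack side",S,(255,285,362,370),(8,75,60),(25,255,255),.012,""),
 ):
    print(n,rect(c,mask(c,lo,hi,roi),z),want)
# steel/dark nippers top & side + panel grey top blobs
m=mask(T,(0,0,0),(179,60,110),(182,172,250,248)); n,l,st,ce=cv2.connectedComponentsWithStats(m)
for i in range(1,n):
    if st[i,4]>40: print(st[i],ce[i].round(1))
E
```

```text
cork top [521.5 100.2 136.8 121.6  79.6] 140x125
cork side [523.6 100.8 138.9 122.5  79.3] 
tray top [ 450.9 -308.5  255.7  140.8    2.2] 260x140
tray side [ 452.4 -292.9  255.2  168.4    2.3] 
frame dark top [518.5 -98.8 144.5 114.   83.7] 145x111
frame dark side [523.1 -89.9 154.5 113.5  83.8] 
plate all top [521.5 -99.  168.1 135.4  83.4] 169x135
rack top [488.6 311.3 162.3 119.8 -10.5] 165x120
rack side [491.6 314.1 166.4 122.7 -10.5] 
[197 179  36  16 261] [213.7 186.4]
[231 186  16  60 104] [238.5 217.2]
[193 203  33  11 204] [209.1 207.7]
[183 223  44  14 256] [204.  229.4]
```

```bash
cat >> h.py <<'E'
from scipy.spatial.transform import Rotation as R_
def go(x,y,z,yaw,n=None):
    "print tool-frame moves (mm, units per row) to world target mm, tool-x yaw deg; shift first in present axes after the spin"
    o=manip.get_obs();M=R_.from_quat(o["ee_rot"]).as_matrix();p=np.array(o["position"])*1000
    cy=np.degrees(np.arctan2(M[1,0],M[0,0]));s=(cy-yaw+180)%360-180
    d=np.array([x,y,z])-p
    Mt=M@R_.from_euler("z",s,degrees=True).as_matrix()
    print("t",round(float(o["clock"]),2),"pos",p.round(1),"yaw",round(cy,1),"grip",round(float(o["grip_width"])*85,1),round(float(o["grasp_force"]),1),"F",np.round(o["ft_force"],1))
    print(" spin",round(s/180,4),"| unspun axes units",(d@M/400).round(4),"| spun axes units",(d@Mt/400).round(4))
E
python3 - <<'E'
from h import *
print(manip.tips_ahead)
go(518,-100,130,7)
E
```

```text
0.019
t 0.1 pos [ 195.8 -593.2  249.6] yaw 18.3 grip 84.9 0.0 F [ 0.7 -0.5  0. ]
 spin 0.0626 | unspun axes units [ 1.1515 -0.918   0.3   ] | spun axes units [ 0.9499 -1.1253  0.3   ]
```

Candidates: the small frame under the nippers is at (371,202); the stacked frames at (590,170) are look-alikes. The cork pad is at (297,200), and the red sheet at (212,297) is not it. The tray is at (455,228); the tesserae boxes at y≈65 are not. In the rack, the near slot (207,231) holds the longest and lowest piece, which is the oblong panel. The octagon is at (214,210) and the square at (217,187). The close crop confirmed this.

Request:
arm_command(series="0.5 0 0 0 0.0313; 0.5 0 0 0 0.0313; 0.5 0.095 -0.1125 0 0; 0.5 0.095 -0.1125 0 0; 0.5 0.095 -0.1125 0 0; 0.5 0.095 -0.1125 0 0; 0.5 0.095 -0.1125 0 0; 0.5 0.095 -0.1125 0 0; 0.5 0.095 -0.1125 0 0; 0.5 0.095 -0.1125 0 0", newtons=60)

```text
clock: 1.35
position: [0.4543, -0.1975, 0.2502]
ee_rot: [0.998, 0.061, -0.0, 0.0]
ft_force: [1.2, -1.2, 0.1]
grip_width: 0.505
grasp_force: 0.0
```

Request:
arm_command(series="0.5 0.095 -0.1125 0 0; 0.5 0.095 -0.1125 0 0; 0.5 0 0 0.1 0; 0.5 0 0 0.1 0; 0.5 0 0 0.1 0; 0.5 0 0 0 0; 0.5 0 0 0 0; 0.5 0 0 0 0; 0.5 0 0 0 0; 0.5 0 0 0 0")

```text
clock: 2.6
position: [0.5185, -0.1007, 0.1309]
ee_rot: [0.998, 0.061, 0.0, 0.0]
ft_force: [0.6, -0.0, -0.8]
grip_width: 0.502
grasp_force: 0.0
```

```bash
python3 - <<'E'
from h import *
go(518,-100,48,7)
T=cam("top");S=cam("side")
t=cv2.cvtColor(T["pixels"],cv2.COLOR_RGB2BGR)[150:270,310:430];s=cv2.cvtColor(S["pixels"],cv2.COLOR_RGB2BGR)[100:220,270:400]
cv2.imwrite("pics/c2.png",np.hstack([cv2.resize(t,(384,384)),cv2.resize(s,(416,384),interpolation=cv2.INTER_CUBIC)]))
E
```

```text
t 2.6 pos [ 518.5 -100.7  130.9] yaw 7.0 grip 42.7 0.0 F [ 0.6 -0.  -0.8]
 spin -0.0 | unspun axes units [-0.0012 -0.0019  0.2072] | spun axes units [-0.0012 -0.0019  0.2072]
```

View pics/c2.png

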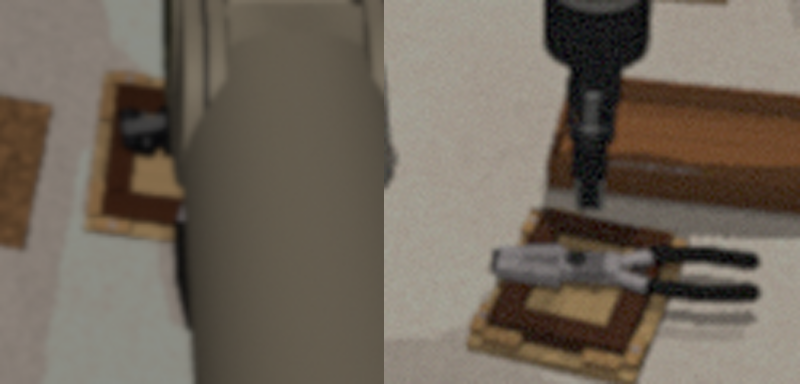

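The top view is hidden by the arm. The side view shows the fingers just behind the pivot over the neck (crop ~(590,205) above (600,260)). Next I go down and grip.

Request:
arm_command(series="0.5 0 0 0.07 0; 0.5 0 0 0.07 0; 0.5 0 0 0.04 0; 0.5 0 0 0.025 0; 0.5 0 0 0 0; 1 0 0 0 0; 1 0 0 0 0; 1 0 0 0 0; 1 0 0 0 0; 1 0 0 0 0")

```text
clock: 3.95
position: [0.519, -0.1008, 0.0494]
ee_rot: [0.998, 0.061, 0.001, 0.0]
ft_force: [-1.3, -0.2, 6.7]
grip_width: 0.261
grasp_force: 59.5
```

Request:
arm_command(series="1 0 0 -0.04 0; 1 0 0 -0.08 0; 1 0 0 -0.08 0.0267; 1 -0.0191 0.0914 0 0; 1 -0.0191 0.0914 0 0; 1 -0.0191 0.0914 0 0; 1 -0.0191 0.0914 0 0; 1 -0.0191 0.0914 0 0; 1 -0.0191 0.0914 0 0; 1 0 0 0 0")

```text
clock: 5.2
position: [0.4792, -0.325, 0.1289]
ee_rot: [1.0, 0.017, -0.0, 0.001]
ft_force: [0.7, 0.2, -4.1]
grip_width: 0.262
grasp_force: 59.5
```

```bash
python3 - <<'E'
from h import *
go(481.5,-322,25,2.2)
S=cam("side");s=cv2.cvtColor(S["pixels"],cv2.COLOR_RGB2BGR)[60:180,300:460]
T=cam("top");t=cv2.cvtColor(T["pixels"],cv2.COLOR_RGB2BGR)[150:300,390:520]
np.savez("side1.npz",**{k:np.asarray(v) for k,v in S.items()})
cv2.imwrite("pics/c3.png",np.hstack([cv2.resize(s,(480,360),interpolation=cv2.INTER_CUBIC),cv2.resize(t,(312,360))]))
E
```

```text
t 5.2 pos [ 479.2 -325.   128.9] yaw 1.9 grip 22.2 59.5 F [ 0.7  0.2 -4.1]
 spin -0.0017 | unspun axes units [ 0.006  -0.0077  0.2597] | spun axes units [ 0.006  -0.0076  0.2597]
```

View pics/c3.png

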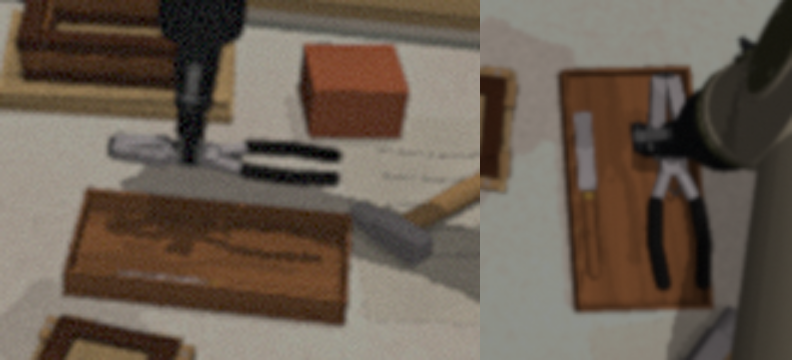

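Request:
arm_command(series="1 0.006 -0.017 0.05 0; 1 0 0 0.07 0; 1 0 0 0.06 0; 1 0 0 0.04 0; 1 0 0 0.02 0; 1 0 0 0.0135 0; 1 0 0 0 0; 1 0 0 0 0; 1 0 0 0 0; 1 0 0 0 0")

```text
clock: 6.55
position: [0.4831, -0.3148, 0.0272]
ee_rot: [1.0, 0.019, 0.0, 0.0]
ft_force: [0.4, -0.5, -2.2]
grip_width: 0.26
grasp_force: 59.5
```

Request:
arm_command(series="0.5 0 0 0 0; 0.5 0 0 0 0; 0.5 0 0 0 0; 0.5 0 0 -0.06 0; 0.5 0 0 -0.1 0; 0.5 0 0 -0.1 0; 0.5 -0.05 -0.14 0 -0.05; 0.5 -0.05 -0.14 0 -0.05; 0.5 0 -0.14 0 -0.05; 0.5 0 -0.1 0 -0.05")

```text
clock: 7.8
position: [0.3908, -0.1189, 0.131]
ee_rot: [0.944, 0.33, 0.0, 0.0]
ft_force: [0.3, 0.5, 0.3]
grip_width: 0.501
grasp_force: 0.0
```

```bash
python3 - <<'E'
from h import *
print(manip.get_obs()["joint_pos"].round(2))
go(400,100,200,79.5)
T=cam("top");S=cam("side")
for n,c in(("top2",T),("side2",S)): np.savez(n+".npz",**{k:np.asarray(v) for k,v in c.items()})
print("frame dark top",rect(T,mask(T,(0,130,15),(20,255,72),(335,165,410,232)),.028))
print("frame dark side",rect(S,mask(S,(0,130,15),(20,255,72),(295,160,365,220)),.028))
t=cv2.cvtColor(T["pixels"],cv2.COLOR_RGB2BGR)[155:285,330:500]
cv2.imwrite("pics/c4.png",cv2.resize(t,None,fx=4,fy=4,interpolation=cv2.INTER_CUBIC))
E
```

```text
[ 0.77 -0.01 -0.57  2.12 -0.    1.03 -0.7 ]
t 7.8 pos [ 390.8 -118.9  131. ] yaw 38.6 grip 42.6 0.0 F [0.3 0.5 0.3]
 spin -0.2273 | unspun axes units [ 0.3593 -0.4133 -0.1729] | spun axes units [ 0.5422 -0.077  -0.1729]
frame dark top [520.4 -98.6 143.5 110.1  83.6]
frame dark side [523.3 -89.6 154.2 111.2  84.3]
```

View pics/c4.png

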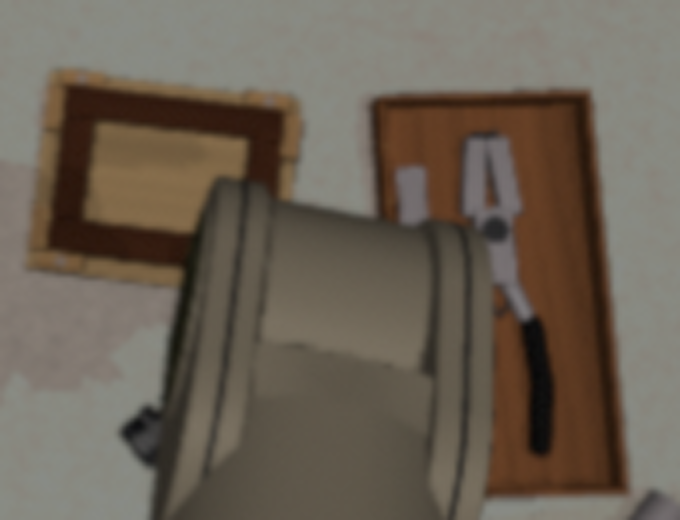

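```bash
python3 - <<'E'
from h import *
T=dict(np.load("top0.npz"));S=dict(np.load("side0.npz"))
E=T["extrinsics"];print("C",(-E[:3,:3].T@E[:3,3]).round(3))
t=lambda x,y:(175+x/3.75,170+y/3.75); s=lambda x,y:(255+(x-300)/3,275+y/3)
# top-face corners: left-far, left-near, right-near ; side view: near(left end) corners (510,185),(540,200) ; far right end (567,78),(583,80)
tp=[t(38,199),t(32,218),t(178,232),t(180,218)]
print("top@75",(onplane(T,tp,.075)*1000).round(1).tolist())
sp=[s(511,190),s(538,205),s(584,82),s(562,75)]
print("side@75",(onplane(S,sp,.075)*1000).round(1).tolist())
print(tri(T,tp,S,sp).round(4)*1000)
for c,roi in((T,(182,218,230,240)),(S,(320,298,352,362))):
    print(rect(c,mask(c,(0,0,0),(179,60,125),roi),.075))
E
```

```text
C [ 0.349 -0.016  1.012]
top@75 [[447.7, 366.1, 75.0], [435.1, 369.1, 75.0], [427.3, 270.9, 75.0], [436.5, 270.2, 75.0]]
side@75 [[449.2, 363.7, 75.0], [431.9, 370.3, 75.0], [419.2, 278.9, 75.0], [433.6, 276.5, 75.0]]
[[448.2 365.2  77.3   1.5]
 [433.6 369.5  73.9   3.2]
 [423.8 273.2  67.5   8.2]
 [435.6 272.   69.    2.9]]
[436.8 316.  110.7  32.5  86.5]
[433.3 338.4 128.4  25.2  81.8]
```

Picture: the nippers lie flat in the tray, pivot about (496,228) in the crop, clear of the walls and the knife. The frame is free. Next is the panel, centre ≈ (435,321) mm from both views, which agrees with the slot position.

Request:
arm_command(series="0.6 0 0 -0.03 -0.0568; 0.6 0 0 -0.03 -0.0568; 0.6 0 0 -0.03 -0.0568; 0.6 0 0 -0.0075 -0.0569; 0.6 0.1376 -0.0115 0 0; 0.6 0.1376 -0.0115 0 0; 0.6 0.1376 -0.0115 0 0; 0.6 0.1376 -0.0115 0 0; 0.6 0.1376 -0.0115 0 0; 0.6 0.1376 -0.0115 0 0")

```text
clock: 9.15
position: [0.4276, 0.2099, 0.1703]
ee_rot: [0.772, 0.636, 0.001, 0.0]
ft_force: [1.4, -0.9, -1.4]
grip_width: 0.4
grasp_force: 0.0
```

Request:
arm_command(series="0.6 0.1376 -0.0115 0 0; 0.6 0.1376 -0.0115 0 0; 0.6 0 0 0.05 0; 0.6 0 0 0.05 0; 0.6 0 0 0 0; 0.6 0 0 0 0; 0.6 0 0 0 0; 0.6 0 0 0 0; 0.6 0 0 0 0; 0.6 0 0 0 0")

```text
clock: 10.4
position: [0.4386, 0.3184, 0.13]
ee_rot: [0.771, 0.637, 0.0, 0.0]
ft_force: [-0.1, 0.4, 0.0]
grip_width: 0.399
grasp_force: 0.0
```

```bash
python3 - <<'E'
from h import *
go(435,321,60,79.5)
T=cam("top");S=cam("side")
np.savez("top3.npz",**{k:np.asarray(v) for k,v in T.items()});np.savez("side3.npz",**{k:np.asarray(v) for k,v in S.items()})
m=mask(T,(0,130,15),(20,255,72),(335,165,410,232));print("frame",rect(T,m,.028))
mi=mask(T,(10,70,78),(25,255,255),(350,180,396,222));k=cv2.morphologyEx(mi,cv2.MORPH_OPEN,np.ones((3,3),np.uint8));print("recess",rect(T,k,.02),"67x101")
s=cv2.cvtColor(S["pixels"],cv2.COLOR_RGB2BGR)[225:375,240:380];t=cv2.cvtColor(T["pixels"],cv2.COLOR_RGB2BGR)[160:260,170:260]
cv2.imwrite("pics/c5.png",np.hstack([cv2.resize(s,(467,500),interpolation=cv2.INTER_CUBIC),cv2.resize(t,(333,500))[:, :333]]))
E
```

```text
t 10.4 pos [438.6 318.4 130. ] yaw 79.1 grip 33.9 0.0 F [-0.1  0.4  0. ]
 spin -0.0022 | unspun axes units [ 0.0046 -0.0102  0.1749] | spun axes units [ 0.0047 -0.0101  0.1749]
frame [520.3 -98.4 142.8 109.1  83.8]
recess [521.9 -98.6 102.9  69.   83.5] 67x101
```

View pics/c5.png

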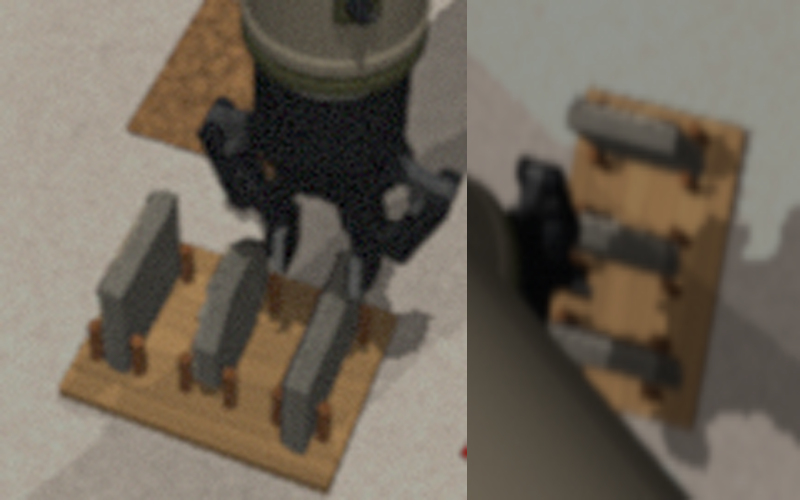

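Picture: the open fingers are above the near panel, crop (285,265) and (360,290), with the octagon beside them at (225,300). The finger knuckles bulge outwards, so I check their clearance to the octagon before going down.

```bash
python3 - <<'E'
from h import *
S=dict(np.load("side3.npz"))
p=np.array([438.6,318.4,130])/1000;a=np.radians(79.1-90);y=np.array([np.cos(a),np.sin(a),0]);n=np.array([-np.sin(a),np.cos(a),0])
px=[(240+x*.3,225+v*.3) for x,v in((205,110),(203,135),(225,190),(245,207),(270,230),(275,270),(355,290),(380,240),(410,255),(455,190))]
for off in (0,.011):
    o,d=rays(S,px);P=o+d*(((p+n*off-o)@n)/(d@n))[:,None]
    print(np.round(np.c_[(P-p)@y,P[:,2]-p[2]]*1000,0).tolist())
t=lambda x,v:(170+x*.27,160+v*.2)
E
```

```text
[[66.0, 81.0], [68.0, 61.0], [56.0, 22.0], [44.0, 14.0], [30.0, 1.0], [27.0, -33.0], [-19.0, -26.0], [-31.0, 24.0], [-47.0, 20.0], [-66.0, 82.0]]
[[61.0, 95.0], [62.0, 76.0], [51.0, 38.0], [40.0, 29.0], [26.0, 17.0], [22.0, -16.0], [-23.0, -9.0], [-34.0, 39.0], [-50.0, 35.0], [-68.0, 96.0]]
```

Request:
arm_command(series="0.6 0.0047 -0.0101 0.03 -0.0022; 0.6 0 0 0.06 0; 0.6 0 0 0.04 0; 0.6 0 0 0.025 0; 0.6 0 0 0 0; 1 0 0 0 0; 1 0 0 0 0; 1 0 0 0 0; 1 0 0 0 0; 1 0 0 0 0", newtons=60)

```text
clock: 11.75
position: [0.4354, 0.3214, 0.0686]
ee_rot: [0.769, 0.639, 0.001, 0.0]
ft_force: [-1.0, -1.0, 6.6]
grip_width: 0.171
grasp_force: 59.5
```

Request:
arm_command(series="1 0 0 -0.04 0; 1 0 0 -0.11 0; 1 0 0 -0.116 0; 1 0 0 0 0; 1 -0.1004 0.0809 0 0; 1 -0.1004 0.0809 0 0; 1 -0.1004 0.0809 0 0; 1 -0.1004 0.0809 0 0; 1 -0.1004 0.0809 0 0; 1 0 0 0 0")

```text
clock: 13.0
position: [0.5586, 0.0888, 0.1731]
ee_rot: [0.771, 0.637, -0.001, 0.0]
ft_force: [-1.1, -0.4, -2.5]
grip_width: 0.175
grasp_force: 59.0
```

Request:
arm_command(series="1 0 0 0.08 0; 1 0 0 0.08 0; 1 0 0 0.04 0; 1 0 0 0 0; 1 0 0 0 0; 1 0 0 0 0; 1 0 0 0 0; 1 0 0 0 0; 1 0 0 0 0; 1 0 0 0 0")

```text
clock: 14.25
position: [0.5575, 0.0941, 0.0943]
ee_rot: [0.769, 0.639, -0.0, 0.0]
ft_force: [-0.1, -0.9, -2.1]
grip_width: 0.174
grasp_force: 59.1
```

```bash
python3 - <<'E'
from h import *
go(558,94,62.5,79.5)
S=cam("side");np.savez("side4.npz",**{k:np.asarray(v) for k,v in S.items()})
s=cv2.cvtColor(S["pixels"],cv2.COLOR_RGB2BGR)[180:360,240:400]
cv2.imwrite("pics/c6.png",cv2.resize(s,None,fx=3,fy=3,interpolation=cv2.INTER_CUBIC))
E
```

```text
t 14.25 pos [557.5  94.1  94.3] yaw 79.5 grip 14.8 59.1 F [-0.1 -0.9 -2.1]
 spin 0.0 | unspun axes units [0.     0.0013 0.0795] | spun axes units [0.     0.0013 0.0795]
```

View pics/c6.png

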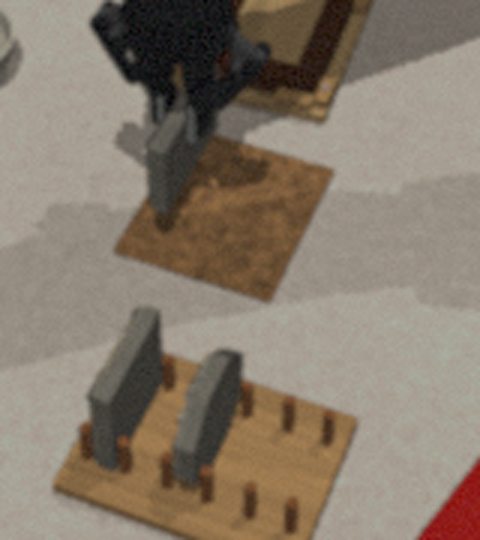

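Panel held upright over the pad's far half (panel near (170,165) in the crop), and the other two are still in the rack. I lower it to the cork.

Request:
arm_command(series="1 0 0 0.04 0; 1 0 0 0.025 0; 1 0 0 0.0145 0; 1 0 0 0 0; 1 0 0 0.0025 0; 1 0 0 0 0; 1 0 0 0 0; 1 0 0 0 0; 1 0 0 0 0; 1 0 0 0 0")

```text
clock: 15.55
position: [0.5576, 0.0942, 0.0616]
ee_rot: [0.769, 0.639, 0.0, 0.0]
ft_force: [-0.7, -0.5, 2.8]
grip_width: 0.179
grasp_force: 59.5
```

Request:
arm_command(series="0.75 0 0 0 0; 0.6 0 0 0 0; 0.47 0 0 0 0; 0.47 0 0 0 0; 0.47 0 0 0.014 0; 0.47 0 0 0.014 0; 0.47 0 -0.015 0 0; 0.47 0 -0.01 0 0; 0.47 0 -0.005 0 0; 0.47 0 0 0 0")

```text
clock: 16.8
position: [0.5457, 0.0963, 0.0505]
ee_rot: [0.769, 0.64, 0.0, 0.0]
ft_force: [-0.0, -0.0, -0.8]
grip_width: 0.534
grasp_force: 0.0
```

```bash
python3 - <<'E'
from h import *
go(558,94,62.5,79.5)
S=cam("side");T=cam("top")
s=cv2.cvtColor(S["pixels"],cv2.COLOR_RGB2BGR)[180:290,260:370];t=cv2.cvtColor(T["pixels"],cv2.COLOR_RGB2BGR)[150:250,250:350]
cv2.imwrite("pics/c7.png",np.hstack([cv2.resize(s,(400,400),interpolation=cv2.INTER_CUBIC),cv2.resize(t,(400,400))]))
E
```

```text
t 16.8 pos [545.7  96.3  50.5] yaw 79.5 grip 45.4 0.0 F [-0.  -0.  -0.8]
 spin 0.0001 | unspun axes units [-0.0001  0.0313 -0.03  ] | spun axes units [-0.0001  0.0313 -0.03  ]
```

View pics/c7.png

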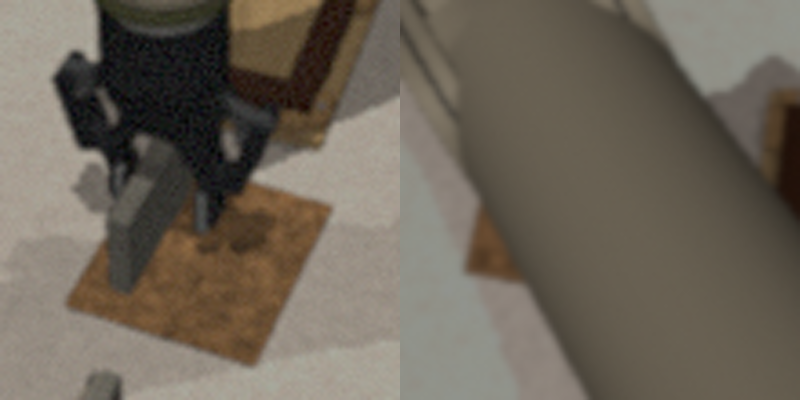

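Panel standing free on the cork between the fingers, front finger just touching. I tip it back onto the rear finger.

Request:
arm_command(series="0.47 0 -0.008 0 0; 0.47 0 -0.008 0 0; 0.47 0 -0.008 0 0; 0.47 0 -0.008 0 0; 0.47 0 -0.006 0 0; 0.47 0 -0.004 0 0; 0.47 0 0 0 0; 0.47 0 0 0 0; 0.47 0 0 0 0; 0.47 0 0 0 0")

```text
clock: 18.15
position: [0.5291, 0.0994, 0.0503]
ee_rot: [0.769, 0.639, -0.0, 0.0]
ft_force: [-1.7, 0.7, 1.6]
grip_width: 0.53
grasp_force: 0.8
```

```bash
python3 - <<'E'
from h import *
go(558,94,62.5,79.5)
S=cam("side");np.savez("side6.npz",**{k:np.asarray(v) for k,v in S.items()})
# grey panel blob on the pad in the side view: extents
m=mask(S,(0,0,35),(179,70,125),(262,200,350,282));n,l,st,ce=cv2.connectedComponentsWithStats(m)
for i in range(1,n):
    if st[i,4]>60:
        print(st[i],ce[i].round(1)); q=np.argwhere(l==i)[:,::-1]; print(cv2.approxPolyDP(cv2.convexHull(q.astype(np.int32)),2,True).reshape(-1,2).tolist())
hsv=cv2.cvtColor(S["pixels"],cv2.COLOR_RGB2HSV)
for y in range(210,270,6): print(y,[f"{a}/{b}/{c}" for a,b,c in hsv[y,280:340:5].tolist()])
E
```

```text
t 18.15 pos [529.1  99.4  50.3] yaw 79.5 grip 45.0 0.8 F [-1.7  0.7  1.6]
 spin 0.0 | unspun axes units [-0.0001  0.0734 -0.0305] | spun axes units [-0.0001  0.0734 -0.0305]
[281 200  45  61 933] [303.7 233.8]
[[297, 260], [293, 257], [281, 204], [283, 200], [293, 200], [316, 222], [324, 235], [323, 246]]
[327 207  23  25 241] [335.8 218.5]
[[349, 222], [336, 231], [329, 229], [329, 207], [343, 211], [349, 217]]
210 ['16/32/167', '120/9/27', '20/61/25', '7/31/75', '93/106/24', '138/191/20', '158/49/21', '135/17/30', '117/94/30', '150/38/20', '0/0/49', '17/88/78']
216 ['19/33/169', '15/34/135', '99/74/24', '115/38/40', '174/64/40', '128/170/18', '45/21/24', '90/54/19', '120/30/34', '165/18/28', '19/97/79', '135/23/44']
222 ['14/34/166', '20/34/166', '40/16/48', '105/55/28', '30/36/21', '12/36/91', '14/30/112', '22/36/78', '128/57/18', '72/58/22', '25/26/106', '100/27/28']
228 ['16/32/167', '21/29/165', '15/26/118', '20/29/134', '53/20/50', '13/132/56', '15/53/48', '27/67/38', '50/28/27', '68/34/30', '100/41/37', '103/62/29']
234 ['17/35/167', '21/26/166', '14/31/107', '18/68/82', '40/
[... 207 characters left out ...]
8/73', '140/59/26', '14/114/78', '16/135/106']
246 ['17/33/156', '21/31/157', '15/133/123', '15/128/112', '0/36/43', '20/57/54', '0/18/58', '20/35/87', '18/129/71', '11/118/82', '15/129/85', '12/115/80']
252 ['19/28/144', '15/112/98', '14/135/106', '17/40/45', '19/34/60', '27/31/74', '38/30/68', '20/80/73', '15/126/87', '18/132/93', '16/133/119', '15/120/108']
258 ['16/56/131', '15/139/101', '16/137/108', '19/41/68', '21/24/73', '17/179/54', '16/126/69', '14/119/73', '14/130/110', '14/134/101', '15/139/108', '16/127/116']
264 ['16/107/105', '17/137/110', '16/129/101', '14/125/104', '16/136/103', '14/133/111', '17/138/107', '16/138/102', '15/129/107', '14/124/111', '13/121/116', '15/138/105']
```

Request:
arm_command(series="0.4 0 0 0 0; 0.3 0 0 0.005 0; 0.3 0 0 0.01 0; 0.22 0 0 0.01 0; 0.15 0 0 0.015 0; 0.08 0 0 0.015 0; 0 0 -0.004 0.01 0; 0 0 -0.006 0.005 0; 0 0 -0.005 0 0; 0 0 0 0 0")

```text
clock: 19.45
position: [0.5233, 0.1005, 0.0225]
ee_rot: [0.769, 0.64, 0.0, 0.0]
ft_force: [0.9, 0.5, -0.7]
grip_width: 1.003
grasp_force: 0.0
```

Request:
arm_command(series="0 0 0 0 0; 0 0 0 -0.05 0; 0 0 0 -0.1 0; 0 0 0 -0.1 0; 0 -0.1 -0.1 0 0; 0 -0.1 -0.1 0 0; 0 -0.1 -0.1 0 0; 0 -0.05 -0.05 0 0; 0 0 0 0 0; 0 0 0 0 0")

```text
clock: 20.7
position: [0.3612, -0.0112, 0.1232]
ee_rot: [0.769, 0.64, 0.0, 0.001]
ft_force: [-0.4, 0.6, 0.1]
grip_width: 1.002
grasp_force: 0.0
```

```bash
python3 - <<'E'
from h import *
go(522,100,150,79.5)
S=cam("side");T=cam("top");np.savez("side7.npz",**{k:np.asarray(v) for k,v in S.items()});np.savez("top7.npz",**{k:np.asarray(v) for k,v in T.items()})
s=cv2.cvtColor(S["pixels"],cv2.COLOR_RGB2BGR)[205:295,260:370];t=cv2.cvtColor(T["pixels"],cv2.COLOR_RGB2BGR)[160:250,250:340]
cv2.imwrite("pics/c8.png",np.hstack([cv2.resize(s,(440,360),interpolation=cv2.INTER_CUBIC),cv2.resize(t,(360,360),interpolation=cv2.INTER_CUBIC)]))
E
```

```text
t 20.7 pos [361.2 -11.2 123.2] yaw 79.5 grip 85.2 0.0 F [-0.4  0.6  0.1]
 spin 0.0003 | unspun axes units [ 0.3462  0.345  -0.0665] | spun axes units [ 0.3465  0.3447 -0.0665]
```

View pics/c8.png

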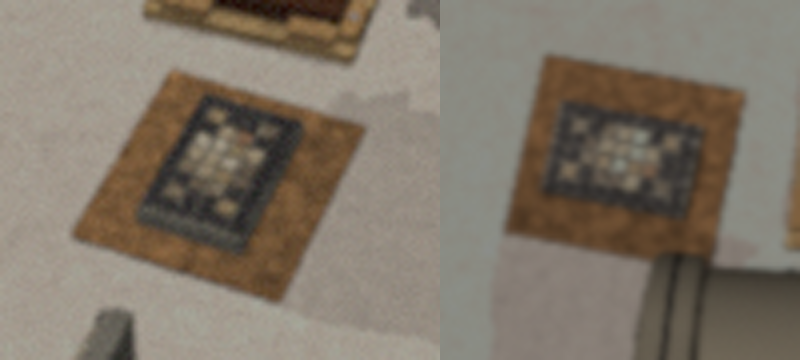

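Picture: the panel lies stone face up on the cork, flat, at crop (625,158) top view. I measure it in both views.

```bash
python3 - <<'E'
from h import *
S=dict(np.load("side7.npz"));T=dict(np.load("top7.npz"))
for nm,c,roi in(("top",T,(274,182,322,217)),("side",S,(292,226,338,270))):
    hsv=cv2.cvtColor(c["pixels"],cv2.COLOR_RGB2HSV)
    for sm in (60,80):
        m=mask(c,(0,0,0),(179,sm,140),roi)
        m=cv2.morphologyEx(m,cv2.MORPH_OPEN,np.ones((2,2),np.uint8))
        print(nm,sm,rect(c,m,.021),rect(c,m,.013))
m=mask(T,(0,130,15),(20,255,72),(335,165,410,232));print("frame",rect(T,m,.028))
t=lambda x,y:(250+(x-440)/4,160+y/4);s=lambda x,y:(260+x/4,205+y/4)
tp=[t(562,99),t(705,127),t(688,215),t(545,192)]
sp=[s(206,97),s(302,123),s(245,236),s(139,208)]
# same physical corners: top TL=(far,left) ; side view: far=left? list by world
print((onplane(T,tp,.021)*1000).round(1).tolist());print((onplane(S,sp,.021)*1000).round(1).tolist())
W=onplane(S,sp,.021);V=onplane(T,tp,.021)
idx=[int(np.argmin(np.linalg.norm(W-v,axis=1))) for v in V];print(idx,(tri(T,tp,S,[sp[i] for i in idx])*1000).round(1).tolist())
E
```

```text
top 60 [517.4  97.8  94.4  59.7  79.8] [518.8  98.7  95.1  60.2  79.8]
top 80 [517.3  97.9  97.3  61.5  79.4] [518.6  98.8  98.1  62.   79.4]
side 60 [518.9 111.2 102.4  62.7  79.3] [520.4 104.1 103.3  63.3  79.3]
side 80 [519.  111.3 103.6  64.   78.9] [520.5 104.2 104.6  64.6  78.9]
frame [520.4 -98.5 143.3 109.3  83.7]
[[558.7, 140.7, 21.0], [540.8, 45.3, 21.0], [482.3, 55.1, 21.0], [496.3, 149.4, 21.0]]
[[541.5, 55.5, 21.0], [483.5, 64.3, 21.0], [498.7, 153.2, 21.0], [559.3, 145.7, 21.0]]
[3, 0, 1, 2] [[560.1, 141.5, 16.0, 0.7], [543.2, 46.0, 10.9, 0.8], [484.1, 55.8, 11.9, 1.2], [498.1, 150.1, 17.1, 2.4]]
```

Request:
arm_command(series="0 0.0682 0.067 0 0; 0 0.0682 0.067 0 0; 0 0.0682 0.067 0 0; 0 0.0682 0.067 0 0; 0 0.0682 0.067 0 0; 0 0 0 0.07 0; 0 0 0 0.06 0; 0 0 0 0 0; 0 0 0 0 0; 0 0 0 0 0")

```text
clock: 22.05
position: [0.5174, 0.0982, 0.0713]
ee_rot: [0.769, 0.639, 0.001, 0.0]
ft_force: [1.3, 0.2, 0.2]
grip_width: 0.998
grasp_force: 0.0
```

```bash
python3 - <<'E'
from h import *
go(517.8,98.6,28.5,79.5)
E
```

```text
t 22.05 pos [517.4  98.2  71.3] yaw 79.5 grip 84.8 0.0 F [1.3 0.2 0.2]
 spin -0.0 | unspun axes units [0.001  0.0006 0.1071] | spun axes units [0.001  0.0006 0.1071]
```

Grip once lightly to centre the panel at a known place, then let go and re-measure, which calibrates the camera bias.

Request:
arm_command(series="0 0.001 0 0.05 0; 0 0 0 0.04 0; 0 0 0 0.0171 0; 0 0 0 0 0; 0.4 0 0 0 0; 0.4 0 0 0 0; 0.4 0 0 0 0; 0.4 0 0 0 0; 0.4 0 0 0 0; 0.4 0 0 0 0", newtons=30)

```text
clock: 23.3
position: [0.5176, 0.0985, 0.0284]
ee_rot: [0.769, 0.639, 0.001, 0.001]
ft_force: [0.5, -0.5, 5.6]
grip_width: 0.724
grasp_force: 32.6
```

Request:
arm_command(series="0 0 0 0 0; 0 0 0 0 0; 0 0 0 -0.05 0; 0 0 0 -0.1 0; 0 0 0 -0.1 0; 0 -0.09 -0.1 0 0; 0 -0.09 -0.1 0 0; 0 -0.09 -0.1 0 0; 0 -0.09 -0.05 0 0; 0 0 0 0 0")

```text
clock: 24.55
position: [0.3529, -0.019, 0.1282]
ee_rot: [0.77, 0.638, -0.001, 0.002]
ft_force: [0.7, 0.6, 0.5]
grip_width: 1.001
grasp_force: 0.0
```

```bash
python3 - <<'E'
from h import *
go(517.6,98.5,71,79.5)
T=cam("top");S=cam("side");np.savez("top8.npz",**{k:np.asarray(v) for k,v in T.items()})
r=(274,182,322,217)
for sm in (60,80):
    m=mask(T,(0,0,0),(179,sm,140),r);m=cv2.morphologyEx(m,cv2.MORPH_OPEN,np.ones((2,2),np.uint8));print("panel",rect(T,m,.021))
# subpixel edges along the panel/frame axes: sample saturation (panel) / value (frame) profiles
def prof(c,chan,cx,cy,z,ang,off,half):
    a=np.radians(ang);u=np.array([np.cos(a),np.sin(a)]);v=np.array([-u[1],u[0]])
    s=np.arange(-half,half+.1,.5);out=[]
    im=cv2.cvtColor(c["pixels"],cv2.COLOR_RGB2HSV)[:,:,chan].astype(np.float32)
    for w in off:
        P=np.c_[(np.array([cx,cy])+s[:,None]*u+w*v)/1000,np.full(len(s),z)]
        q=proj(c,P).astype(np.float32);out.append(cv2.remap(im,q[:,0].reshape(1,-1),q[:,1].reshape(1,-1),cv2.INTER_LINEAR)[0])
    return s,np.mean(out,0)
def edge(s,p,lo,hi):
    k=(s>=lo)&(s<=hi);g=np.gradient(cv2.GaussianBlur(p.reshape(1,-1),(9,1),0)[0]);w=np.abs(g)*k;i=np.argmax(w);j=slice(max(i-6,0),i+7)
    return round(float((s[j]*np.abs(g[j])).sum()/np.abs(g[j]).sum()),2)
for nm,c in(("top",T),):
    s,p=prof(c,1,517.6,98.5,.021,79.5,np.arange(-20,21,4),65);print(nm,"panel along y +-48.5",edge(s,p,-60,-35),edge(s,p,35,60))
    s,p=prof(c,1,517.6,98.5,.021,-10.5,np.arange(-36,37,4),48);print(nm,"panel across +-31.5",edge(s,p,-42,-22),edge(s,p,22,42))
    s,p=prof(c,2,521,-98.6,.028,83.7,np.arange(-44,45,4),84);print(nm,"frame y outer 72.5",edge(s,p,-78,-66),edge(s,p,66,78),"inner 50.5",edge(s,p,-58,-43),edge(s,p,43,58))
    s,p=prof(c,2,521,-98.6,.028,-6.3,np.arange(-62,63,4),66);print(nm,"frame x outer 55.5",edge(s,p,-61,-49),edge(s,p,49,61))
    s,p=prof(c,2,521,-98.6,.028,-6.3,np.arange(-40,41,4),66);print(nm,"frame x inner 33.5",edge(s,p,-41,-26),edge(s,p,26,41))
E
```

```text
t 24.55 pos [352.9 -19.  128.2] yaw 79.3 grip 85.1 0.0 F [0.7 0.6 0.5]
 spin -0.0011 | unspun axes units [0.3658 0.35   0.1419] | spun axes units [0.3646 0.3513 0.1419]
panel [512.2  98.7  94.3  59.5  79.6]
panel [511.9  98.9  96.8  61.9  79.5]
top panel along y +-48.5 -46.4 51.0
top panel across +-31.5 -33.98 27.42
top frame y outer 72.5 -72.54 72.54 inner 50.5 -49.44 50.02
top frame x outer 55.5 -56.89 55.42
top frame x inner 33.5 -33.47 32.48
```

```bash
cat >> h.py <<'E'
def prof(c,im,cx,cy,z,ang,off,half):
    a=np.radians(ang);u=np.array([np.cos(a),np.sin(a)]);v=np.array([-u[1],u[0]]);s=np.arange(-half,half+.1,.5);out=[]
    for w in off:
        P=np.c_[(np.array([cx,cy])+s[:,None]*u+w*v)/1000,np.full(len(s),z)]
        q=proj(c,P).astype(np.float32);out.append(cv2.remap(im,q[:,0].reshape(1,-1),q[:,1].reshape(1,-1),cv2.INTER_LINEAR)[0])
    return s,np.mean(out,0)
def edge(s,p,lo,hi):
    k=(s>=lo)&(s<=hi);g=np.gradient(cv2.GaussianBlur(p.reshape(1,-1).astype(np.float32),(9,1),0)[0]);i=np.argmax(np.abs(g)*k);j=slice(max(i-6,0),i+7)
    return round(float((s[j]*np.abs(g[j])).sum()/np.abs(g[j]).sum()),2)
def rb(c):
    p=np.asarray(c["pixels"]).astype(np.float32); return p[:,:,0]-p[:,:,2]   # red minus blue: cork high, grey low
def panel_edges(c,cx,cy,yaw,z=.021):
    im=rb(c)
    s,p=prof(c,im,cx,cy,z,yaw,np.arange(-20,21,4),60); a=(edge(s,p,-58,-38),edge(s,p,38,58))
    s,p=prof(c,im,cx,cy,z,yaw-90,np.arange(-36,37,4),44); return a,(edge(s,p,-41,-22),edge(s,p,22,41)),p[::8].round(0).tolist()
E
python3 - <<'E'
from h import *
T8=dict(np.load("top8.npz"));T7=dict(np.load("top7.npz"));S7=dict(np.load("side7.npz"))
S8=cam("side");np.savez("side8.npz",**{k:np.asarray(v) for k,v in S8.items()})
for n,c in(("T7 pre",T7),("T8 post",T8),("S7 pre",S7),("S8 post",S8)): print(n,panel_edges(c,517.6,98.5,79.5))
for n,c in(("T",T8),("S",S8)):
    im=rb(c);s,p=prof(c,im,522,100.5,.005,-10.5,np.r_[-64:-54:2,56:66:2],75);print(n,"pad x +-62.5",edge(s,p,-70,-55),edge(s,p,55,70))
    s,p=prof(c,im,522,100.5,.005,79.5,np.r_[-56:-46:2,46:56:2],85);print(n,"pad y +-70",edge(s,p,-80,-60),edge(s,p,60,80))
E
```

```text
T7 pre ((-47.5, 51.47), (-29.95, 33.5), [51.0, 52.0, 51.0, 42.0, 16.0, 6.0, 7.0, 14.0, 17.0, 17.0, 19.0, 19.0, 16.0, 17.0, 16.0, 16.0, 17.0, 12.0, 7.0, 18.0, 46.0, 54.0, 54.0])
T8 post ((-47.53, 51.45), (-35.0, 28.02), [51.0, 51.0, 36.0, 11.0, 5.0, 9.0, 16.0, 17.0, 17.0, 20.0, 17.0, 15.0, 17.0, 16.0, 17.0, 16.0, 9.0, 8.0, 29.0, 50.0, 53.0, 54.0, 54.0])
S7 pre ((-41.52, 38.41), (-30.09, 34.98), [55.0, 56.0, 56.0, 46.0, 12.0, 5.0, 3.0, 11.0, 20.0, 20.0, 22.0, 25.0, 22.0, 21.0, 22.0, 20.0, 23.0, 20.0, 7.0, 6.0, 42.0, 61.0, 59.0])
S8 post ((-41.55, 40.17), (-35.55, 29.53), [55.0, 56.0, 35.0, 8.0, 4.0, 4.0, 13.0, 21.0, 19.0, 24.0, 25.0, 20.0, 22.0, 21.0, 20.0, 23.0, 16.0, 4.0, 15.0, 52.0, 61.0, 60.0, 59.0])
T pad x +-62.5 -60.1 60.44
T pad y +-70 -68.94 68.46
S pad x +-62.5 -60.18 62.11
S pad y +-70 -68.5 69.58
```

Request:
arm_command(series="0 0.0729 0.0703 0 -0.0011; 0 0.0729 0.0703 0 0; 0 0.0729 0.0703 0 0; 0 0.0729 0.0703 0 0; 0 0.073 0.0701 0 0; 0 0 0 0.07 0; 0 0 0 0.08 0; 0 0 0 0.04 0; 0 0 0 0 0; 0 0 0 0 0")

```text
clock: 25.95
position: [0.5193, 0.1019, 0.0526]
ee_rot: [0.768, 0.641, 0.001, 0.0]
ft_force: [-0.5, -0.7, 0.3]
grip_width: 1.001
grasp_force: 0.0
```

```bash
python3 - <<'E'
from h import *
go(517.6,98.5,28.5,79.5)
S=cam("side");print(panel_edges(S,517.6,98.5,79.5)[:2])
E
```

```text
t 25.95 pos [519.3 101.9  52.6] yaw 79.7 grip 85.1 0.0 F [-0.5 -0.7  0.3]
 spin 0.0012 | unspun axes units [-0.0091 -0.0027  0.0603] | spun axes units [-0.0091 -0.0027  0.0603]
((-41.9, 40.38), (-35.64, 29.55))
```

Request:
arm_command(series="0 -0.0091 -0.0027 0.03 0.0012; 0 0 0 0.0203 0; 0 0 0 0.01 0; 0 0 0 0 0; 0.5 0 0 0 0; 0.5 0 0 0 0; 0.5 0 0 0 0; 0.5 0 0 0 0; 0.5 0 0 0 0; 0.5 0 0 0 0", newtons=50)

```text
clock: 27.25
position: [0.5171, 0.0982, 0.0282]
ee_rot: [0.769, 0.639, 0.0, 0.0]
ft_force: [-3.2, -0.2, 6.7]
grip_width: 0.72
grasp_force: 53.6
```

```bash
python3 - <<'E'
from h import *
go(517.6,98.5,28.5,79.5)
S=cam("side");print(panel_edges(S,517.6,98.5,79.5))
E
```

```text
t 27.25 pos [517.1  98.2  28.2] yaw 79.5 grip 61.2 53.6 F [-3.2 -0.2  6.7]
 spin 0.0 | unspun axes units [ 0.0011  0.001  -0.0009] | spun axes units [ 0.0011  0.001  -0.0009]
((-46.75, 40.06), (-37.69, 28.79), [32.0, 23.0, 9.0, 2.0, 2.0, 3.0, 10.0, 15.0, 16.0, 18.0, 18.0, 15.0, 17.0, 16.0, 16.0, 18.0, 13.0, 3.0, 10.0, 25.0, 28.0, 25.0, 25.0])
```

Request:
arm_command(series="0.5 0 0 -0.015 0; 0.5 0 0 -0.06 0; 0.5 0 0 -0.08 0; 0.5 -0.0973 0.0215 0 0; 0.5 -0.0973 0.0215 0 0; 0.5 -0.0973 0.0215 0 0; 0.5 -0.0973 0.0215 0 0; 0.5 -0.0975 0.0215 0 -0.0233; 0.5 0 0 0 0; 0.5 0 0 0 0")

```text
clock: 28.55
position: [0.5236, -0.1006, 0.0896]
ee_rot: [0.745, 0.667, 0.0, -0.0]
ft_force: [0.3, 0.0, -1.7]
grip_width: 0.716
grasp_force: 55.1
```

Request:
arm_command(series="0.5 0 0 0 0; 0.5 0 0 0.03 0; 0.5 0 0 0.02 0; 0.5 0 0 0 0; 0.5 0 0 0 0; 0.5 0 0 0 0; 0.5 0 0 0 0; 0.5 0 0 0 0; 0.5 0 0 0 0; 0.5 0 0 0 0")

```text
clock: 29.8
position: [0.5237, -0.1013, 0.0695]
ee_rot: [0.745, 0.667, -0.0, -0.0]
ft_force: [-0.4, -0.0, -2.0]
grip_width: 0.715
grasp_force: 55.1
```

```bash
python3 - <<'E'
from h import *
go(523.9,-101.1,46,83.7)
S=cam("side");np.savez("side9.npz",**{k:np.asarray(v) for k,v in S.items()})
E
```

```text
t 29.8 pos [ 523.7 -101.3   69.5] yaw 83.7 grip 60.8 55.1 F [-0.4 -0.  -2. ]
 spin -0.0 | unspun axes units [0.0005 0.0005 0.0587] | spun axes units [0.0005 0.0005 0.0587]
```

Request:
arm_command(series="0.5 0.0005 0.0005 0.02 0; 0.5 0 0 0.015 0; 0.5 0 0 0.006 0; 0.5 0 0 0.003 0; 0.5 0 0 0.003 0; 0.5 0 0 0.003 0; 0.5 0 0 0 0; 0.5 0 0 0 0; 0.5 0 0 0 0; 0.5 0 0 0 0")

```text
clock: 31.1
position: [0.524, -0.1013, 0.0496]
ee_rot: [0.745, 0.667, -0.0, 0.0]
ft_force: [-1.7, -1.5, 3.8]
grip_width: 0.717
grasp_force: 55.7
```

Request:
arm_command(series="0.5 0 0 0.002 0; 0.5 0 0 0.002 0; 0.5 0 0 0.002 0; 0.5 0 0 0 0; 0.5 0 0 0 0; 0.5 0 0 0 0; 0.5 0 0 0 0; 0.5 0 0 0 0; 0.5 0 0 0 0; 0.5 0 0 0 0")

```text
clock: 32.35
position: [0.5241, -0.1017, 0.0474]
ee_rot: [0.745, 0.667, -0.0, 0.0]
ft_force: [-3.2, -3.7, 7.7]
grip_width: 0.716
grasp_force: 56.3
```

```bash
python3 - <<'E'
from h import *
o=manip.get_obs();print(np.round(o["ft_force"],1),np.round(o["torque"],2),o["position"].round(4))
go(523.9,-101.1,43.2,83.7)
S=cam("side");np.savez("side10.npz",**{k:np.asarray(v) for k,v in S.items()})
S9=dict(np.load("side9.npz"));S8=dict(np.load("side8.npz"))
# free near-left part of frame moulding and panel in side view: panel edges at its present top height (z~.041)
for z in (.036,.041): print(z,panel_edges(S,521,-98.5,83.7,z)[:2])
im=np.asarray(S8["pixels"]).astype(np.float32).mean(2)
E
```

```text
[-3.2 -3.7  7.7] [-0.41  0.71  0.19] [ 0.5241 -0.1017  0.0474]
t 32.35 pos [ 524.1 -101.7   47.4] yaw 83.7 grip 60.9 56.3 F [-3.2 -3.7  7.7]
 spin -0.0002 | unspun axes units [ 0.0014 -0.0006  0.0105] | spun axes units [ 0.0014 -0.0006  0.0105]
0.036 ((-43.95, 57.66), (-31.42, 26.5))
0.041 ((-38.24, 36.98), (-33.49, 24.81))
```

Request:
arm_command(series="0.5 0 0 -0.01 0; 0.5 0 0 -0.01 0; 0.5 0 0 0 0; 0.5 0 0 0 0; 0.5 0 0 0 0; 0.5 0 0 0 0; 0.5 0 0 0 0; 0.5 0 0 0 0; 0.5 0 0 0 0; 0.5 0 0 0 0")

```text
clock: 33.65
position: [0.5239, -0.1011, 0.0551]
ee_rot: [0.745, 0.667, -0.0, -0.0]
ft_force: [-0.3, -0.8, -1.4]
grip_width: 0.721
grasp_force: 55.3
```

```bash
python3 - <<'E'
from h import *
o=manip.get_obs();print(np.round(o["ft_force"],1),np.round(o["torque"],2),o["position"].round(4))
S=cam("side");np.savez("side11.npz",**{k:np.asarray(v) for k,v in S.items()})
# panel top-face outline in the side view: red-blue map coarse print around the panel
o_=proj(S,[[.521,-.0985,.044]])[0].round(0);print(o_)
g=S["pixels"].astype(int);x0,y0=int(o_[0])-45,int(o_[1])-30
rbm=(g[:,:,0]-g[:,:,2]);v=g.sum(2)//3
for y in range(y0,y0+62,2): print(y,"".join("#" if v[y,x]<32 else ("o" if rbm[y,x]<22 and v[y,x]<130 else ("." if v[y,x]>120 and rbm[y,x]<40 else ("d" if v[y,x]<60 else "w"))) for x in range(x0,x0+95)))
E
```

```text
[-0.3 -0.8 -1.4] [-0.02 -0.03 -0.02] [ 0.5239 -0.1011  0.0551]
[333. 181.]
151 ................oo###ooooo...oo#############################ooooooooooooodddddddddddddoo#######
153 ................ooo#####oo.....oo#########o#o###########o####oooooooooooooowwwwwddddddddddddd##
155 .................oo#####ooo.ooooo###########################dddoooo##oooodddddddddddddddddddddd
157 .................oo######ooooooo##########################oodddooooo####odddddddddddddddddddddd
159 ..................oo#####oooooo####ooo######################odddooo######dddddddddddddddddddddd
161 ..................oo###o##o#o#o###oooooooooooo##############ododoo####o#ddddddddddddddddddddddd
163 ..................ooo###########ooooooooooooooooooo##o######oooooo####ooooooooowoddoddodddddddd
165 ....................oooooo#######ooowwwooooooooooooo##o######oooooo##oooooooooooooooooooooooooo
167 .........................oo#######o#o##oodooooooooooo##########o#####oooooooooooooooooooooooooo
169 ..........................ooooo######oooooo###o#oooooo###o##o#######ooooooooooooooooooooooooooo
171 .....................
[... 1374 characters left out ...]

199 .........wwwwwddddddddddddddddddddd#ddddddddwwdwowwwd#d#ddd#dodwwwwww..........................
201 ........wwwwwwdddd####ddddd#d#dddd##ddddddddddddddwwdddd#ddddwwwwwww...........................
203 .........wwwwwwwwwwwwwwdd###o#dddd##dddddddddddd###ddddddd#ddwwwwwww...........................
205 ........wwwwwwwwwwwwwwwwwd#######o####o#ddd##ddddddddddddddwwwwwwww............................
207 .......wwwwwwwwwwwwwwwwwwwwwwwdddod#####d####o###d##d#ddddwwwwwwwwo............................
209 .......owwwwwwwwwwwwwwwwwwwwwwwwwwwwwwdddoddwwwwwdddddd##dwwwwwwoo.............................
211 ..............owwwwwwwwwwwwwwwwwwwwwwwwwwwwwwwwwwwwwwwwwwwwwwwwwo..............................
```

```bash
python3 - <<'E'
from h import *
S=dict(np.load("side11.npz"));S8=dict(np.load("side8.npz"))
g=lambda c:np.asarray(c["pixels"]).astype(np.float32)
rat=lambda c:(g(c)[:,:,0]-g(c)[:,:,2])/(g(c).mean(2)+5)   # colourfulness
cx,cy=521,-98.5;yaw=83.7
a=np.radians(yaw);u=np.array([np.cos(a),np.sin(a)]);v=np.array([u[1],-u[0]]) # u along y, v along x
def edges_x(c,im,al,z,lo,hi):
    r=[]
    for zz in z:
        for w in al:
            s,p=prof(c,im,cx+w*u[0],cy+w*u[1],zz,yaw-90,[0],75); r.append(p)
    p=np.mean(r,0);return edge(s,p,-hi,-lo),edge(s,p,lo,hi)
def edges_y(c,im,off,z,lo,hi):
    s,p=prof(c,im,cx,cy,z,yaw,off,85);return edge(s,p,-hi,-lo),edge(s,p,lo,hi),p[(s>=lo)&(s<=hi)][::2].round(2).tolist()
r=rat(S);r8=rat(S8);val=g(S).mean(2);v8=g(S8).mean(2)
print("frame x outer @28 (y+60..68)",edges_x(S,val,[60,63,66],[.028],48,62),edges_x(S8,v8,[60,63,66],[.028],48,62))
print("frame inner x @28, empty frame",edges_x(S8,v8,[-30,-15,0,15],[.028],26,40))
print("panel end-face x @y=50.5",edges_x(S,r,[50],[.036,.038,.040,.042,.044],22,42))
print("frame outer y @28",edges_y(S,val,np.arange(-40,41,8),.028,60,80)[1],edges_y(S8,v8,np.arange(-40,41,8),.028,60,80)[1])
print("frame inner y @28 empty",edges_y(S8,v8,np.arange(-24,25,8),.028,42,58)[:2])
print("panel bottom y @31.9",edges_y(S,r,np.arange(-22,23,4),.0319,40,60)[1:])
print("panel top edge y @47.9",edges_y(S,val,np.arange(-22,23,4),.0479,40,60)[1:])
E=S["extrinsics"];print((-E[:3,:3].T@E[:3,3]).round(3))
E
```

```text
frame x outer @28 (y+60..68) (-54.07, 57.12) (-54.14, 57.66)
frame inner x @28, empty frame (-31.61, 34.09)
panel end-face x @y=50.5 (-32.4, 36.21)
frame outer y @28 79.22 80.09
frame inner y @28 empty (-43.49, 51.42)
panel bottom y @31.9 (55.28, [0.11999999731779099, 0.11999999731779099, 0.11999999731779099, 0.11999999731779099, 0.12999999523162842, 0.15000000596046448, 0.17000000178813934, 0.20000000298023224, 0.23999999463558197, 0.2800000011920929, 0.33000001311302185, 0.3799999952316284, 0.4300000071525574, 0.47999998927116394, 0.5400000214576721, 0.6000000238418579, 0.6600000262260437, 0.7200000286102295, 0.7699999809265137, 0.7900000214576721, 0.800000011920929])
panel top edge y @47.9 (47.42, [50.77000045776367, 49.59000015258789, 48.91999816894531, 49.099998474121094, 50.439998626708984, 52.709999084472656, 55.959999084472656, 59.459999084472656, 62.91999816894531, 66.41999816894531, 69.48999786376953, 71.30999755859375, 71.7300033569336, 71.02999877929688, 70.05999755859375, 69.0999984741211, 68.18000030517578, 66.87000274658203, 65.7699966430664, 65.2300033569336, 64.97000122070312])
[0.367 0.845 0.851]
```

Request:
arm_command(series="0.5 -0.0039 -0.0011 0 0; 0.5 0 0 0.006 0; 0.5 0 0 0.004 0; 0.5 0 0 0.0035 0; 0.5 0 0 0.003 0; 0.5 0 0 0.002 0; 0.5 0 0 0.002 0; 0.5 0 0 0 0; 0.5 0 0 0 0; 0.5 0 0 0 0")

```text
clock: 34.95
position: [0.5233, -0.1026, 0.0469]
ee_rot: [0.745, 0.667, -0.0, -0.0]
ft_force: [-0.7, -1.0, -1.7]
grip_width: 0.717
grasp_force: 55.3
```

```bash
python3 - <<'E'
from h import *
o=manip.get_obs();print(np.round(o["ft_force"],1),np.round(o["torque"],2),(o["position"]*1000).round(1))
E
```

```text
[-0.7 -1.  -1.7] [-0.02  0.03 -0.06] [ 523.3 -102.6   46.9]
```

No contact force now, so it is going in. Continue down.

Request:
arm_command(series="0.5 0 0 0.003 0; 0.5 0 0 0.003 0; 0.5 0 0 0.002 0; 0.5 0 0 0.002 0; 0.5 0 0 0 0; 0.5 0 0 0 0; 0.5 0 0 0 0; 0.5 0 0 0 0; 0.5 0 0 0 0; 0.5 0 0 0 0")

```text
clock: 36.2
position: [0.5233, -0.1024, 0.0432]
ee_rot: [0.745, 0.667, -0.0, -0.0]
ft_force: [-4.2, 1.5, 5.4]
grip_width: 0.712
grasp_force: 56.0
```

Request:
arm_command(series="0.35 0 0 0 0; 0.2 0 0 0 0; 0 0 0 0 0; 0 0 0 0 0; 0 0 0 -0.04 0; 0 0 0 -0.06 0; 1 0.005 -0.008 0 0; 1 0 0 0 0; 1 0 0 0 0; 1 0 0 0 0")

```text
clock: 37.45
position: [0.5201, -0.1002, 0.0825]
ee_rot: [0.745, 0.667, -0.0, -0.0]
ft_force: [0.7, 0.3, 0.0]
grip_width: 0.144
grasp_force: 0.0
```

Request:
arm_command(series="1 0 0 0 0; 1 0 0 0 0; 1 0 0 0.03 0; 1 0 0 0.02 0; 1 0 0 0.012 0; 1 0 0 0.004 0; 1 0 0 0.003 0; 1 0 0 0 0; 1 0 0 0 0; 1 0 0 0 0")

```text
clock: 38.7
position: [0.5204, -0.1003, 0.0554]
ee_rot: [0.745, 0.667, -0.0, 0.0]
ft_force: [-0.5, 0.2, -0.1]
grip_width: 0.004
grasp_force: 0.0
```

Touch down in small steps; contact is expected at about 55 mm if the panel is home.

Request:
arm_command(series="1 0 0 0.001 0; 1 0 0 0 0; 1 0 0 0.001 0; 1 0 0 0 0; 1 0 0 0.001 0; 1 0 0 0 0; 1 0 0 0 0; 1 0 0 0 0; 1 0 0 0 0; 1 0 0 0 0")

```text
clock: 39.95
position: [0.5205, -0.1003, 0.0551]
ee_rot: [0.745, 0.667, -0.0, 0.0]
ft_force: [-6.7, -1.1, 16.8]
grip_width: -0.002
grasp_force: 8.1
```

Rigid contact at TCP 55.1 mm puts the panel top at ≈36 mm, so it is fully home at the centre. I retreat and check with both cameras.

Request:
arm_command(series="1 0 0 -0.03 0; 1 0 0 -0.1 0; 1 0 0 -0.12 0; 0.5 0 -0.1 0 0; 0.5 0 -0.14 0 0; 0.5 0.05 -0.12 0 0; 0.5 0.1 -0.05 0 0; 0.5 0.1 0 0 0; 0.5 0 0 0 0; 0.5 0 0 0 0")

```text
clock: 41.2
position: [0.3856, 0.0078, 0.1581]
ee_rot: [0.743, 0.669, -0.001, -0.002]
ft_force: [0.7, -0.3, 0.6]
grip_width: 0.497
grasp_force: 0.0
```

```bash
python3 - <<'E'
from h import *
go(0,0,0,0)
T=cam("top");S=cam("side")
for n,c in(("top9",T),("side12",S)): np.savez(n+".npz",**{k:np.asarray(v) for k,v in c.items()})
print("panel in frame T",panel_edges(T,521,-98.5,83.7,.036)[:2],"S",panel_edges(S,521,-98.5,83.7,.036)[:2])
# corner heights: top-face end edges per off-line, both views (level panel: straight, same at both ends)
for nm,c in(("T",T),("S",S)):
    im=rb(c)
    for off in (-22,0,22):
        s,p=prof(c,im,521,-98.5,.036,83.7,np.arange(off-6,off+7,3),60);print(nm,off,edge(s,p,-58,-38),edge(s,p,38,58))
    for off in (-38,0,38):
        s,p=prof(c,im,521,-98.5,.036,-6.3,np.arange(off-6,off+7,3),44);print(nm," x",off,edge(s,p,-41,-22),edge(s,p,22,41))
def show(c,x0,y0,x1,y1):
    g=c["pixels"].astype(int);r=g[:,:,0]-g[:,:,2];v=g.sum(2)//3
    for y in range(y0,y1,2): print("".join("o" if r[y,x]<24 and v[y,x]<130 else "." if r[y,x]<40 and v[y,x]>110 else "d" if v[y,x]<50 else "w" for x in range(x0,x1)))
show(T,333,168,412,234);show(S,292,160,368,218)
# others still standing (compare with first pictures)
T0=dict(np.load("top0.npz"));S0=dict(np.load("side0.npz"))
for nm,a,b,rs in(("T",T0,T,dict(glue=(400,85,436,136),bowl=(318,88,362,128),jar=(225,90,280,135),rackfar=(186,175,245,217))),("S",S0,S,dict(glue=(240,90,278,165),bowl=(200,178,250,215),jar=(172,215,222,295),rackfar=(262,280,325,345)))):
    for k,(x0,y0,x1,y1) in rs.items(): print(nm,k,np.abs(a["pixels"][y0:y1,x0:x1].astype(int)-b["pixels"][y0:y1,x0:x1]).mean().round(1))
E
```

```text
t 41.2 pos [385.6   7.8 158.1] yaw 84.0 grip 42.3 0.0 F [ 0.7 -0.3  0.6]
 spin 0.4666 | unspun axes units [-0.1207 -0.9549  0.3994] | spun axes units [-0.9623  0.0199  0.3994]
panel in frame T ((-45.64, 51.49), (-32.47, 32.5)) S ((-46.07, 57.57), (-32.87, 33.66))
T -22 -44.53 51.48
T 0 -48.89 51.51
T 22 -50.22 51.32
T  x -38 -32.89 32.51
T  x 0 -32.45 32.5
T  x 38 -21.26 32.88
S -22 -46.1 57.64
S 0 -45.56 57.59
S 22 -46.96 57.58
S  x -38 -31.98 33.51
S  x 0 -32.94 33.91
S  x 38 -33.68 33.12
...............................................................................
...............................................................................
.........oowwww...ooooo........................................................
........o.wwwwwwwwwwwwwww..oooo.oo.............................................
........owwwwwwwwwwwwwwwwwwwwwwwwwwwwwww....ooo............o...................
.......o.wwwwwddddddddddddddddwwwwwwwwwwwwwwwwwwwwwwwwww.wwwwwww.w...oo........
.......o.wwwwddddddddddddddddddddddddddddddddddwwwwwwwwwwwwwwwwwwwwwwwwwo......
......oowwwwwddddddddddddddddddddddddddddddd
[... 3660 characters left out ...]
wwwwwwwwwdddooooddddddddddddddddddddddddddddddwdddwwwwwwwoooooooooooo
.....wwwwwwwwwwwwwwwwddoooooooddddddddddddddddddddddddddwwwwwwwoooooo.oooooo
....wwwwwwwwwwwwwwwwwwdddddoddoddddddoddddddddddddddddwwwwwwwwoooooooooooooo
....wwwwwwwwwwwwwwwwwwwwwwwwwwwddododooddwddddddddddddww.wwwwooooooooooooooo
.....o...wwwwwwwwwwwwwwwwwwwwwwwwwwwwwwwwwwwwwwwwwwddwwwwwwwo..ooooooooooooo
..............o.owwwwwwwwwwwwwwwwwwwwwwwwwwwwwwwwwwwwwwwwwwo.....ooooooooooo
........................o.wwwwwwwwwwwwwwwwwwwwwwwwwwwwwwwwoo.......ooooooooo
...............................oooooowwwwwwwwwwwwwwwwwwwwwo...............oo
T glue 4.4
T bowl 5.2
T jar 5.2
T rackfar 4.7
S glue 4.5
S bowl 4.3
S jar 4.5
S rackfar 4.6
```

```bash
python3 -c "
from workcell import manip
print(manip.hand_in())"
```

```text
the job is handed in; nothing more can be done
None
```

I handed the job in at about 41 s: the nippers lie flat in the tray, and the panel, laid face up on the cork and picked up again (I gripped and released it there once more to measure it), is face up and home in the recess (top about 36 mm), with nothing else showing any movement.

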